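# Touch-open the wide label cabinet

### The job

Two small steel label cabinets stand on the packing table with their white touch-latch doors facing away from the robot. Press the door of the wider cabinet at its catch with the fingers until the latch lets go, take the hand away so that the door springs ajar by itself, then push it on with a finger until it stands wide open, about square to the cabinet, and draw clear. Do not pinch the door, do not open the narrower cabinet, and leave the jars and the label roll where they stand.

Things in the scene. Friction and masses are not known exactly. Their poses are not given: they have to be found in the camera images.
- wide_cabinet: the wider cabinet, fixed to the table: brushed steel box 130 mm deep (x), 170 mm wide (y), 150 mm high, open at the front behind its door. Origin: centre of its underside; its front frame lies 65 mm along its +x, and its door covers the whole front. It may stand to the left or right of the narrower one, turned up to 0.35 rad
- wide_catch (a point): on the wider cabinet's plain white door, which has no handle: a panel 16 mm thick, 168 mm wide, top edge 147 mm above the table. This point: on its outer face at the flush steel disc (26 mm across) marking the catch, 110 mm above the table, 145 mm from the hinge, 24 mm from the free edge. x points straight out of the face, z up, y along the face towards the hinge. Closed, it stands 8 mm in front of the frame
- wide_latch (a point): tip of the spring plunger behind the disc, 50 mm above the table, 10 mm thick. Pressing the door in about 3 mm at the disc (about 7 to 9 N, hard stop at 8 mm) frees the latch; when the fingers back away the damped plunger pushes the door ajar within about one second, and then stays out, 66 mm in front of the frame
- wide_door (a joint): angle of the wide door, rad: 0 closed, negative pressed in (to -0.055), about 0.4 ajar (then some 65 mm between free edge and frame), 1.57 square to the front, stop at 1.65. It opens away from the robot and stays where it is left, with light friction
- wide_hinge (a point): hinge axis of the wide door at table height, at the door's inner face, on the cabinet's +y side (left as the robot sees it); the door turns anticlockwise seen from above as it opens
- narrow_cabinet: the narrower cabinet, fixed: the same make, 130 mm deep, 110 mm wide, 150 mm high. Origin: centre of its underside, front towards its +x. To be left shut
- narrow_catch (a point): white door of the narrower cabinet, 110 mm wide, 16 mm thick, with the same kind of touch latch; this point lies on its outer face at its catch disc, 110 mm above the table. Leave alone
- narrow_door (a joint): angle of the narrow door, rad: 0 closed; its hinge is on the cabinet's -y side. It springs ajar if its catch is pressed, so leave it
- jar_a: loose glass jar with a brass-coloured lid, 68 mm across, 70 mm high, standing beyond the cabinets; origin at the centre of its underside. Leave alone
- jar_b: a second such jar beside the work. Leave alone
- roll: loose roll of labels standing on end like a short cylinder, 96 mm across, 60 mm high, 40 mm hole; origin at the centre of its underside. Leave alone
There are look-alikes about, which are no part of the job. What is shaped like the wide_cabinet but red or turquoise is not meant.

How it is judged (in metres and radians):
On the way, in this order (a step that is already met when the one before it is completed fails the run):
1. the wide door is pressed in at its catch (value of joint wide_door below -0.012 rad).
2. the wide door has sprung ajar by itself: between 0.25 and 0.7 rad open with no part of the robot touching it (value of joint wide_door between 0.25 and 0.7 rad and contact force between each of the fingers, the arm and wide_cabinet below 0.5 N), for 0.2 s.
At the end, for the whole second after the job is handed in: The wide door stands still at 1.3 rad or more, the narrow door is still shut (under 0.05 rad), and both jars and the roll are within 15 mm of where they stood (value of joint wide_door above 1.3 rad and velocity of joint wide_door between -0.05 and 0.05 rad/s and value of joint narrow_door below 0.05 rad and not (distance of jar_a from where it was at the start of the episode above 0.015 m) and not (distance of jar_b from where it was at the start of the episode above 0.015 m) and not (distance of roll from where it was at the start of the episode above 0.015 m)); the robot touches nothing.
It fails at once if the narrow cabinet is opened (0.05 rad or more) (value of joint narrow_door above 0.05 rad).
It fails at once if a jar or the roll is moved by more than 15 mm or lifted (distance of any of jar_a, jar_b, roll from where it was at the start of the episode above 0.015 m).
It fails at once if the door is pinched: taken between the two fingers (x of the grasp point in the frame of wide_catch between -0.017 and 0.001 m and z of the grasp point in the frame of wide_catch between -0.12 and 0.045 m and y of the grasp point in the frame of wide_catch between -0.028 and 0.16 m and contact force between the fingers and wide_cabinet above 0.5 N).
It also fails if it takes over 51 s, if anything falls off the work surface, if the arm or the gripper's body presses on something with over 40 N, if the wrist force passes 120 N, or if a joint passes its speed limit or range.

### The arm

A 7-joint arm with a two-finger parallel gripper is mounted at the origin on the work surface. World frame = base frame: x ahead of the robot, y to its left, z up, the work surface at z = 0. Lengths are in m, angles in degrees, forces in N, time in s.
With the tool pointing down it reaches from about 0.4 to 0.925 m from the base axis. Payload 4.1 kg.
Tool frame: the origin (TCP) lies between the finger pads; the fingertips stand 22 mm ahead of it and the grasp point (between the pads) lies 3 mm ahead of it (r.nose_length is the z of the fingertips in the tool frame, in m); z points along the fingers, y is the line along which they close (so a half turn about z gives the same grasp; the last joint's range is limited). The gripper opens to 85 mm and grips with 20 to 120 N. Pads are 22 mm wide; open, the fingers measure 114 mm over their backs; the gripper's body (76 mm by 85 mm) begins 54 mm behind the grasp point. The pads swing forward as they close: fully open they stand 13 mm farther back than shut.
Start: joints at [67.151, 22.827, 2.584, 88.041, -1.071, 69.15, -2.905], TCP at [0.192, -0.621, 0.253] pointing down, gripper open.
Joint ranges: [-161.44, 161.44], [-28.35, 127.94], [-78.24, 83.42], [0, 140.83], [-78.03, 258.03], [13.02, 114.36], [-168.23, 168.23]. Speed limits (degrees/s): [147.25, 147.25, 180, 180, 180, 180, 180].

### API

Orientations are given as a 3x3 rotation matrix whose columns are the frame's x, y, z axes.
In Python, from cell import r gives the robot as it stands. The module is installed in compiled form; this text tells all that it offers.
- The arm moves only by the shell command python3 -m crank 'ROWS'. ROWS is JSON, a list of rows, each a list of 3 entries, a list of its own where there are three numbers: the shift along the tool's x, y, z in units of 0.25 m (1.0 is 0.25 m), then the turn, a rotation vector about the tool's x, y, z in units of 90 degrees (1.0 is 90 degrees), then the opening, from -1 (shut) to 1 (fully open), so that 0 is half open. In form: [[[tx, ty, tz], [wx, wy, wz], gripper], ...]. A call has 1 to 12 rows; each row shifts and turns the commanded pose from where the row before left it, along the tool's axes as they then stand; what a row does not reach is not made up. A row lasts 1/12 s, in which the tool goes at most 41.7 mm and 7.16 degrees, less where a joint would pass 70% of its speed; a pose out of reach is approached as far as the arm can. A call with a number of a shift or a turn outside -1 to 1 is refused whole. A call with a gripper value outside its range is refused whole. The fingers move at their own pace and stop on an object; the grip force is fixed at half the most. Time passes only in rows, so rows that do not move let the fingers close. It gives the time, the measured TCP pose, the force, the opening and the grip force at its end, in the units of the state.
- r.get_obs(): the state, without advancing time (a new reading comes with each control period).
- r.snapshot(name): name is "scene" or "side" or "wrist"; returns a dict with "image" (384x512x3 uint8, red, green, blue), "fx", "fy", "cx", "cy" (pixels), "distortion" ([k1, k2, p1, p2, k3] as OpenCV has them; the pictures are not rectified), "eye" and "attitude" of the camera in the world; the wrist camera has in their place "hand_eye" (4x4, takes a point from camera to tool coordinates, whose origin is the TCP and whose axes are the flange's). Camera axes: x right, y down, z forward; pixel columns grow to the right and rows downward; lengths in m; the calibration is good to about 2 mm. A picture is of the moment at which its call begins: read the wrist's pose just before it. There is no depth.
- r.close_job(): hands the job in; it is judged then, once.
The state is a dict: "time": time; "q": joint angles; "joint_velocities": joint speeds; "tau": joint torques, N m; "ee_pos": TCP position; "orientation": TCP orientation; "ft_force": force on the tool from outside, world axes, zero at the start; "torque": the same for the moment, N m; "finger_gap": finger opening in m; "gripper_force": force on a finger pad.
Only numpy, scipy, OpenCV 4.12 (cv2) and the standard library are available. Lean on these libraries where they do the work, as an engineer would, in place of code of your own. Each camera call takes 0.05 s, during which the arm holds its last target. There are 200 camera calls.

## Working session

There is one attempt and no reset: what is moved stays moved. The work goes in short steps, Python scripts to look and compute and a shell command to move; the robot and the scene stay as the last step left them, time stands still between calls to the robot, and variables do not carry over. Pictures are saved under pics/ and viewed, at most 10 in all, crops included, and the job is handed in when it is done.

```bash
mkdir -p pics
python3 - <<'E'
from cell import r
import cv2,json,numpy as np
o=r.get_obs(); print({k:np.round(v,3).tolist() for k,v in o.items()}, r.nose_length)
for n in("scene","side","wrist"):
    s=r.snapshot(n); cv2.imwrite(f"pics/{n}0.png",s["image"][:,:,::-1])
    d={k:np.asarray(v).tolist() for k,v in s.items() if k!="image"}; json.dump(d,open(f"{n}.json","w")); print(n,{k:np.round(v,3).tolist() for k,v in d.items()})
E
```

```text
{'time': 0.0, 'q': [67.15, 22.872, 2.579, 88.114, -1.071, 69.152, -2.907], 'joint_velocities': [-0.086, -0.025, -0.087, 0.027, 0.054, -0.062, -0.04], 'tau': [-0.0, -47.512, 1.365, -25.422, 0.012, 0.01, 0.0], 'ee_pos': [0.192, -0.62, 0.252], 'orientation': [[0.955, 0.295, -0.001], [0.295, -0.955, 0.002], [-0.0, -0.002, -1.0]], 'ft_force': [-0.955, -0.353, -0.206], 'torque': [0.018, 0.043, 0.014], 'gripper_force': 0.0, 'finger_gap': 0.086} 0.022
scene {'fx': 465.166, 'fy': 465.166, 'cx': 252.91, 'cy': 190.794, 'distortion': [0.053, 0.0, 0.0, 0.0, 0.0], 'eye': [0.411, -0.402, 1.303], 'attitude': [[0.988, -0.148, 0.044], [-0.154, -0.94, 0.303], [-0.004, -0.307, -0.952]]}
side {'fx': 352.033, 'fy': 352.033, 'cx': 253.176, 'cy': 195.469, 'distortion': [0.001, 0.0, 0.0, 0.0, 0.0], 'eye': [0.543, -0.353, 1.13], 'attitude': [[0.987, 0.148, -0.056], [0.159, -0.935, 0.318], [-0.006, -0.322, -0.947]]}
wrist {'fx': 269.403, 'fy': 269.403, 'cx': 253.405, 'cy': 192.933, 'distortion': [0.02, 0.0, 0.0, 0.0, 0.0], 'hand_eye': [[0.001, -0.949, -0.315, 0.081], [1.0, 0.001, 0.001, 0.0], [-0.001, -0.315, 0.949, -0.121], [0.0, 0.0, 0.0, 1.0]]}
```

View pics/scene0.png

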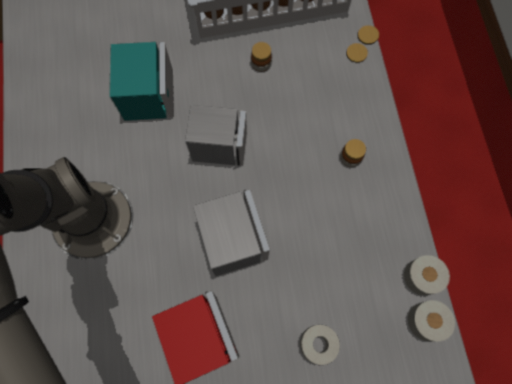

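View pics/side0.png

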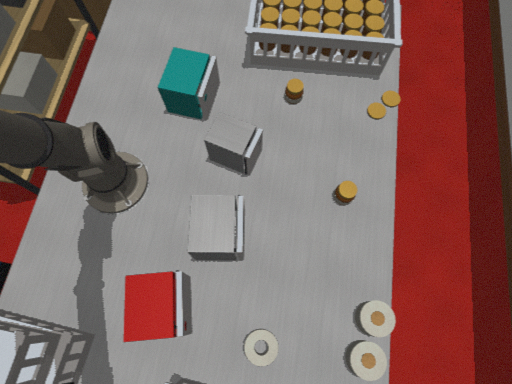

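The scene view shows the wide cabinet with its top at about (232,232) and its door edge from (250,192) to (268,248). The narrow one is at (215,135), with the red and turquoise decoys on either side. The jars are at (261,55) and (354,152), and the roll is at (320,345).

Run:
```python
import cv2,numpy as np
a=cv2.imread("pics/scene0.png")[90:290,170:290]; b=cv2.imread("pics/side0.png")[100:280,170:278]
A=cv2.resize(a,(360,600),interpolation=cv2.INTER_CUBIC);B=cv2.resize(b,(360,600),interpolation=cv2.INTER_CUBIC)
cv2.imwrite("pics/c0.png",np.hstack([A,B]))
```

```text
(no output)
```

View pics/c0.png

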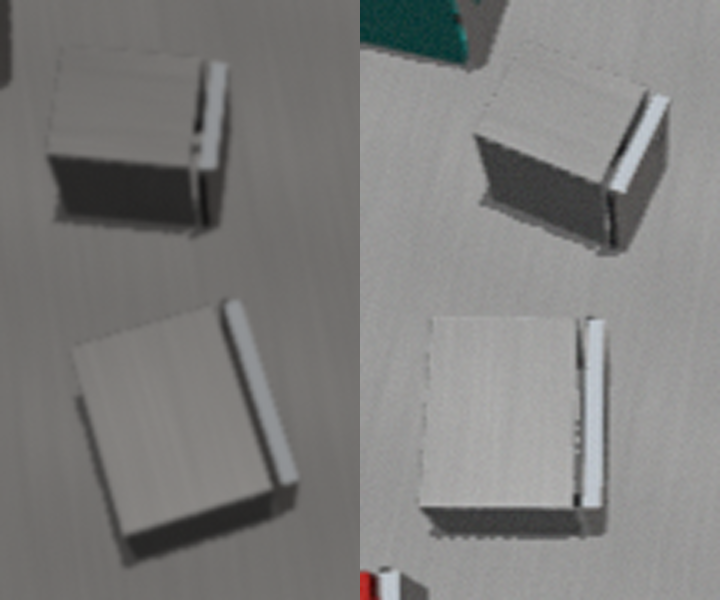

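```bash
cat > h.py <<'E'
import cv2,json,numpy as np
from scipy.optimize import least_squares
def cam(n):
    d=json.load(open(n+".json")); K=np.array([[d["fx"],0,d["cx"]],[0,d["fy"],d["cy"]],[0,0,1]])
    return K,np.array(d["distortion"]),np.array(d["eye"]),np.array(d["attitude"])
C={n:cam(n) for n in("scene","side")}
def proj(n,P):
    K,D,e,R=C[n]; rv=cv2.Rodrigues(R.T)[0]
    return cv2.projectPoints(np.asarray(P,float).reshape(-1,3),rv,-R.T@e,K,D)[0][:,0]
def onplane(n,uv,z):
    K,D,e,R=C[n]; p=cv2.undistortPoints(np.array([[uv]],float),K,D)[0,0]; v=R@[p[0],p[1],1]; return e+v*(z-e[2])/v[2]
def local(p,P):
    c,s=np.cos(p[2]),np.sin(p[2]); P=np.asarray(P,float); return P@np.array([[c,s,0],[-s,c,0],[0,0,1]])+[p[0],p[1],0]
E
python3 - <<'E'
from h import *
def px(l,s,o): return (np.array(l,float)+.5)/s-.5+o
def fit(w,sc,si,door=True):
    L=[[-.065,w/2,.15],[.065,w/2,.15],[.065,-w/2,.15],[-.065,-w/2,.15]]
    if door: L+= [[x,y,.147] for x in(.089,.073) for y in(w/2-.001,-w/2+.001)]
    sc=px(sc,3,[170,90]); si=px(si,10/3,[170,100])
    f=lambda p:np.r_[(proj("scene",local(p,L))-sc).ravel(),(proj("side",local(p,L))-si).ravel()]
    s=least_squares(f,[.5,-.35,0],loss="soft_l1"); print(np.round(s.x,4)); print(np.round(s.fun.reshape(-1,2),1).tolist()); return s.x
w=fit(.17,[(74,348),(220,307),(272,488),(125,535),(240,300),(297,482),(225,302),(281,484)],[(73,317),(218,317),(219,506),(61,506),(244,320),(242,507),(226,320),(223,507)])
n=fit(.11,[(62,48),(200,57),(190,163),(50,155)],[(149,48),(288,92),(248,175),(116,134)],False)
for nm,a,b,z in(("ja",(261,49),(294,86),.07),("jb",(354.5,149),(346,188),.07),("roll",(320,344),(261,347.5),.06)): print(nm,onplane("scene",a,z).round(3),onplane("side",b,z).round(3))
print("catch",local(w,[[.089,-.061,.11]]).round(4),"hinge",local(w,[[.073,.084,0]]).round(4))
for t in(0,.4,1.0,1.4,1.6):
    c,s=np.cos(t),np.sin(t); P=np.array([[.016,-.168],[.0,-.168],[.016,-.06],[0,-.06]])@np.array([[c,s],[-s,c]])
    print(t,local(w,np.c_[P+[.073,.084],[0]*4])[:,:2].round(3).tolist())
E
```

```text
[ 0.3815 -0.1235  0.1492]
[[-1.8, -0.3], [-2.2, -1.0], [0.3, 0.5], [-0.9, 0.6], [0.0, -0.6], [1.0, -0.5], [-0.8, 0.4], [0.2, 0.7], [0.1, -0.5], [0.7, -0.2], [-1.2, 0.8], [-0.4, 0.4], [1.1, -0.4], [0.6, 0.4], [1.0, -0.4], [0.5, 0.3]]
[ 0.3816  0.17   -0.2123]
[[-0.8, -0.2], [0.2, -0.8], [0.7, 0.7], [-0.8, 0.8], [4.1, -2.3], [0.3, -2.6], [-0.7, 2.1], [0.1, 0.7]]
ja [0.563 0.439 0.07 ] [0.558 0.431 0.07 ]
jb [0.774 0.07  0.07 ] [0.769 0.074 0.07 ]
roll [ 0.573 -0.433  0.06 ] [ 0.572 -0.434  0.06 ]
catch [[ 0.4786 -0.1706  0.11  ]] hinge [[ 0.4412 -0.0295  0.    ]]
0 [[0.482, -0.193], [0.466, -0.196], [0.466, -0.086], [0.45, -0.089]]
0.4 [[0.543, -0.164], [0.529, -0.173], [0.486, -0.072], [0.473, -0.081]]
1.0 [[0.601, -0.084], [0.595, -0.098], [0.503, -0.039], [0.496, -0.054]]
1.4 [[0.61, -0.017], [0.609, -0.033], [0.502, -0.015], [0.501, -0.031]]
1.6 [[0.604, 0.016], [0.607, 0.0], [0.497, -0.003], [0.5, -0.019]]
```

```bash
cat >> h.py <<'E'
W=np.array([.3815,-.1235,.1492])
def where(tgt=None,yaw=None):
    "local pose of TCP in wide-cabinet frame; tool shift in units to local target (x,y,z), turn to yaw (rel. cabinet, of tool x)"
    from cell import r
    o=r.get_obs(); p=np.array(o["ee_pos"]);R=np.array(o["orientation"]); c,s=np.cos(W[2]),np.sin(W[2]); M=np.array([[c,-s,0],[s,c,0],[0,0,1]])
    l=M.T@(p-[W[0],W[1],0]); y=np.degrees(np.arctan2(R[1,0],R[0,0])-W[2])
    print("t",round(o["time"],2),"local",l.round(4),"yaw",y.round(2),"F local",(M.T@o["ft_force"]).round(2),"tilt",R[:,2].round(3))
    if tgt is not None:
        dw=M@(np.array(tgt)-l); print("shift units now",(R.T@dw/.25).round(3))
        if yaw is not None:
            a=np.radians(yaw)+W[2]; R2=np.array([[np.cos(a),np.sin(a),0],[np.sin(a),-np.cos(a),0],[0,0,-1]])
            print("turn units z",((y-yaw)/90).round(4),"shift units after turn",(R2.T@dw/.25).round(3))
E
python3 -c "
from h import *
where([.15,-.061,.2],0)"
```

```text
t 0.15 local [-0.2614 -0.4634  0.2525] yaw 8.63 F local [-0.95 -0.5  -0.14] tilt [-0.001  0.001 -1.   ]
shift units now [ 1.869 -1.344  0.212]
turn units z 0.0959 shift units after turn [ 1.646 -1.609  0.21 ]
```

```bash
python3 -m crank '[[[0,0,0],[0,0,0.048],-1],[[0,0,0],[0,0,0.048],-1],[[0.1,-0.1,0],[0,0,0],-1],[[0.1,-0.1,0],[0,0,0],-1],[[0.1,-0.1,0],[0,0,0],-1],[[0.1,-0.1,0],[0,0,0],-1],[[0.1,-0.1,0],[0,0,0],-1],[[0.1,-0.1,0],[0,0,0],-1],[[0.1,-0.1,0],[0,0,0],-1],[[0.1,-0.1,0],[0,0,0],-1],[[0.1,-0.1,0],[0,0,0],-1],[[0.1,-0.1,0],[0,0,0],-1]]'
python3 -m crank '[[[0.1,-0.1,0],[0,0,0],-1],[[0.1,-0.1,0],[0,0,0],-1],[[0.1,-0.1,0],[0,0,0],-1],[[0.1,-0.1,0],[0,0,0],-1],[[0.1,-0.1,0],[0,0,0],-1],[[0.1,-0.1,0],[0,0,0],-1],[[0.05,0,0.1],[0,0,0],-1],[[0,0,0.1],[0,0,0],-1],[[0,0,0],[0,0,0],-1]]'
python3 -c "
from h import *
where([.14,-.061,.115],0)
from cell import r
s=r.snapshot('scene');a=s['image'][:,:,::-1][90:290,170:320];b=r.snapshot('wrist')['image'][:,:,::-1]
cv2.imwrite('pics/c1.png',np.hstack([cv2.resize(a,(288,384)),b]))"
```

```text
time: 1.15
ee_pos: [0.4026, -0.335, 0.2532]
orientation: [[0.989, 0.148, -0.0], [0.148, -0.989, -0.0], [-0.0, 0.0, -1.0]]
ft_force: [0.4, -0.2, 0.2]
finger_gap: 0.0002
gripper_force: 0.0
time: 1.9
ee_pos: [0.5377, -0.1624, 0.1984]
orientation: [[0.988, 0.151, -0.009], [0.151, -0.989, 0.003], [-0.009, -0.004, -1.0]]
ft_force: [-1.9, -0.8, -0.2]
finger_gap: -0.0001
gripper_force: 0.0
t 1.9 local [ 0.1487 -0.0617  0.1984] yaw 0.13 F local [-2.04 -0.51 -0.2 ] tilt [-0.009  0.003 -1.   ]
shift units now [-0.032 -0.002  0.334]
turn units z 0.0015 shift units after turn [-0.035 -0.003  0.333]
```

View pics/c1.png

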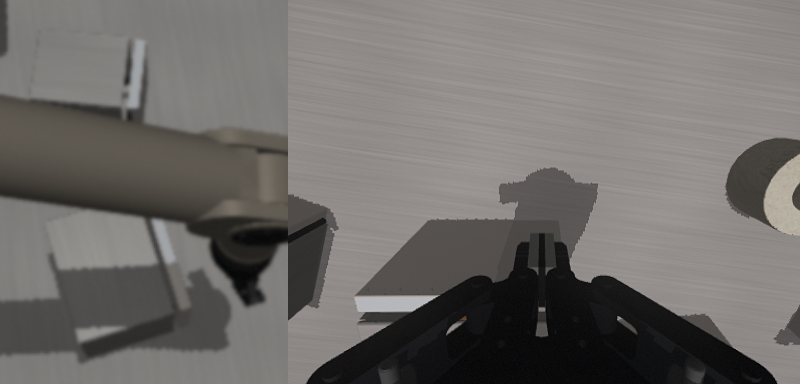

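The wrist view shows the door's outer face as a dark parallelogram, with its bottom edge running (430,220) to (560,220) and the white top strip at (355–440,302). The closed fingers at (540,240) stand outside it near the free edge, as planned, so I'll descend and approach.

```bash
python3 -m crank '[[[0,0,0.08],[0,0,0],-1],[[0,0,0.08],[0,0,0],-1],[[0,0,0.08],[0,0,0],-1],[[0,0,0.08],[0,0,0],-1],[[-0.05,0,0],[0,0,0],-1],[[-0.05,0,0],[0,0,0],-1],[[-0.05,0,0],[0,0,0],-1],[[0,0,0],[0,0,0],-1],[[0,0,0],[0,0,0],-1]]'
python3 -c "
from h import *
where([.1,-.061,.115],0)"
```

```text
time: 2.75
ee_pos: [0.5041, -0.171, 0.1249]
orientation: [[0.989, 0.146, 0.003], [0.146, -0.989, -0.001], [0.003, 0.002, -1.0]]
ft_force: [0.2, 0.3, 0.0]
finger_gap: 0.0004
gripper_force: 0.0
t 2.75 local [ 0.1142 -0.0652  0.1249] yaw -0.13 F local [0.19 0.26 0.02] tilt [ 0.003 -0.001 -1.   ]
shift units now [-0.057 -0.017  0.04 ]
turn units z -0.0014 shift units after turn [-0.057 -0.017  0.04 ]
```

```bash
python3 -m crank '[[[-0.02,-0.016,0.02],[0,0,0],-1],[[-0.02,0,0.02],[0,0,0],-1],[[-0.01,0,0],[0,0,0],-1],[[0,0,0],[0,0,0],-1],[[0,0,0],[0,0,0],-1]]'
python3 -m crank '[[[-0.008,0,0],[0,0,0],-1],[[0,0,0],[0,0,0],-1],[[0,0,0],[0,0,0],-1]]'
python3 -c "
from h import *
where([.096,-.061,.115],0)"
```

```text
time: 3.17
ee_pos: [0.4904, -0.1677, 0.1132]
orientation: [[0.989, 0.149, -0.0], [0.149, -0.989, -0.0], [-0.0, 0.0, -1.0]]
ft_force: [-0.5, 1.2, -0.4]
finger_gap: 0.0001
gripper_force: 0.0
time: 3.42
ee_pos: [0.4899, -0.1679, 0.1137]
orientation: [[0.989, 0.149, 0.003], [0.149, -0.989, -0.0], [0.003, 0.001, -1.0]]
ft_force: [4.0, 0.7, -1.5]
finger_gap: -0.0003
gripper_force: 0.0
t 3.42 local [ 0.1006 -0.0601  0.1137] yaw -0.0 F local [ 4.04  0.14 -1.53] tilt [ 0.003 -0.    -1.   ]
shift units now [-0.018  0.004 -0.005]
turn units z -0.0 shift units after turn [-0.018  0.004 -0.005]
```

Contact is at x≈0.101 with 4 N. Next I press a few mm more.

```bash
python3 -m crank '[[[-0.01,0,0],[0,0,0],-1],[[0,0,0],[0,0,0],-1],[[0,0,0],[0,0,0],-1]]'
python3 -m crank '[[[-0.008,0,0],[0,0,0],-1],[[0,0,0],[0,0,0],-1],[[0,0,0],[0,0,0],-1]]'
python3 -c "
from h import *
where([.096,-.061,.115],0)"
```

```text
time: 3.67
ee_pos: [0.4891, -0.1683, 0.1142]
orientation: [[0.989, 0.149, 0.007], [0.149, -0.989, -0.001], [0.006, 0.002, -1.0]]
ft_force: [7.7, -0.6, -1.8]
finger_gap: 0.0001
gripper_force: 0.0
time: 3.92
ee_pos: [0.488, -0.1686, 0.1145]
orientation: [[0.989, 0.149, 0.009], [0.149, -0.989, -0.001], [0.008, 0.002, -1.0]]
ft_force: [9.9, -0.3, -2.8]
finger_gap: -0.0
gripper_force: 0.0
t 3.92 local [ 0.0987 -0.0604  0.1145] yaw -0.0 F local [ 9.76 -1.8  -2.75] tilt [ 0.009 -0.001 -1.   ]
shift units now [-0.011  0.002 -0.002]
turn units z -0.0 shift units after turn [-0.011  0.002 -0.002]
```

```bash
python3 -m crank '[[[-0.01,0,0],[0,0,0],-1],[[0,0,0],[0,0,0],-1],[[0,0,0],[0,0,0],-1]]'
python3 -m crank '[[[-0.01,0,0],[0,0,0],-1],[[0,0,0],[0,0,0],-1],[[0,0,0],[0,0,0],-1]]'
python3 -c "
from h import *
where([.096,-.061,.115],0)"
```

```text
time: 4.17
ee_pos: [0.4863, -0.1692, 0.115]
orientation: [[0.989, 0.149, 0.01], [0.149, -0.989, -0.001], [0.01, 0.003, -1.0]]
ft_force: [9.6, 0.4, -2.0]
finger_gap: 0.0
gripper_force: 0.0
time: 4.42
ee_pos: [0.4842, -0.1697, 0.1152]
orientation: [[0.989, 0.148, 0.011], [0.148, -0.989, -0.001], [0.011, 0.003, -1.0]]
ft_force: [9.5, -0.4, -1.0]
finger_gap: 0.0002
gripper_force: 0.0
t 4.42 local [ 0.0946 -0.061   0.1152] yaw -0.01 F local [ 9.39 -1.79 -0.98] tilt [ 0.011 -0.001 -1.   ]
shift units now [0.005 0.    0.001]
turn units z -0.0001 shift units after turn [0.005 0.    0.001]
```

```bash
python3 -m crank '[[[0.1,0.05,0],[0,0,0],-1],[[0.15,0.05,0],[0,0,0],-1],[[0.15,0.05,0],[0,0,0],-1],[[0.15,0.05,0],[0,0,0],-1],[[0.1,0.1,0],[0,0,0],-1],[[0,0.1,0],[0,0,0],-1],[[0,0,0],[0,0,0],-1],[[0,0,0],[0,0,0],-1],[[0,0,0],[0,0,0],-1],[[0,0,0],[0,0,0],-1],[[0,0,0],[0,0,0],-1],[[0,0,0],[0,0,0],-1]]'
python3 -m crank '[[[0,0,0],[0,0,0],-1],[[0,0,0],[0,0,0],-1],[[0,0,0],[0,0,0],-1],[[0,0,0],[0,0,0],-1],[[0,0,0],[0,0,0],-1],[[0,0,0],[0,0,0],-1]]'
python3 -c "
from h import *
where()
from cell import r
P=[]
for n in('scene','side'):
  a=r.snapshot(n)['image'][:,:,::-1]; P.append(cv2.resize(a[90:290,170:330],(400,500),interpolation=cv2.INTER_CUBIC))
cv2.imwrite('pics/c2.png',np.hstack(P))"
```

```text
time: 5.42
ee_pos: [0.6544, -0.243, 0.1136]
orientation: [[0.989, 0.15, -0.0], [0.15, -0.989, 0.0], [-0.0, -0.0, -1.0]]
ft_force: [-0.6, 0.1, 0.6]
finger_gap: -0.0001
gripper_force: 0.0
time: 5.92
ee_pos: [0.6546, -0.2442, 0.1133]
orientation: [[0.989, 0.148, -0.0], [0.148, -0.989, -0.0], [-0.0, 0.0, -1.0]]
ft_force: [0.0, 0.1, -1.2]
finger_gap: -0.0001
gripper_force: 0.0
t 5.92 local [ 0.2521 -0.1599  0.1133] yaw -0.01 F local [ 0.03  0.14 -1.19] tilt [-0. -0. -1.]
```

View pics/c2.png

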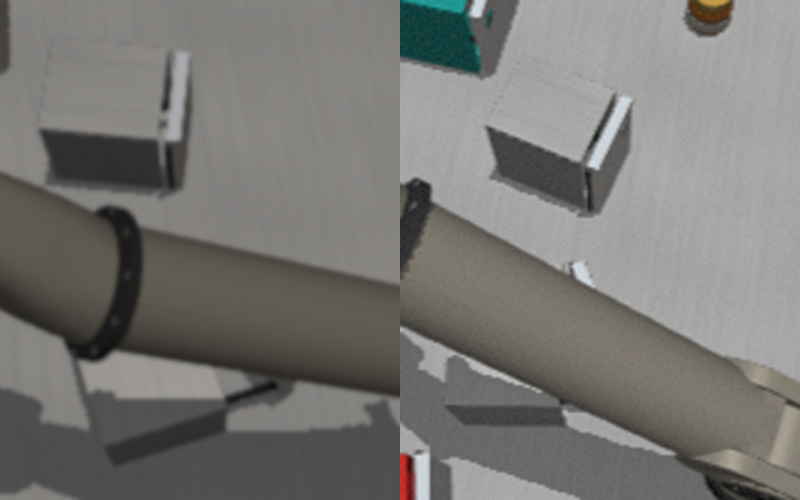

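The door has sprung ajar, with the plunger showing at (255,390) in the left crop. Before entering the gap I'll check clearance to the red look-alike.

```bash
python3 -c "
from h import *
c,s=np.cos(W[2]),np.sin(W[2])
for n,uv in(('scene',(212,292)),('scene',(236,357)),('side',(183,271)),('side',(184,335))):
  p=onplane(n,uv,.147); d=p[:2]-W[:2]; print(p.round(3),'local',np.round([c*d[0]+s*d[1],-s*d[0]+c*d[1]],3))
where([.1,-.12,.115],0)"
```

```text
[ 0.326 -0.273  0.147] local [-0.077 -0.14 ]
[ 0.363 -0.429  0.147] local [-0.064 -0.299]
[ 0.328 -0.27   0.147] local [-0.074 -0.137]
[ 0.367 -0.43   0.147] local [-0.06  -0.301]
t 6.02 local [ 0.2522 -0.1599  0.1133] yaw -0.01 F local [0.7  0.23 0.46] tilt [-0. -0. -1.]
shift units now [-0.609 -0.16  -0.007]
turn units z -0.0001 shift units after turn [-0.609 -0.16  -0.007]
```

```bash
python3 -m crank '[[[-0.1,0,0],[0,0,0],-1],[[-0.12,0,0],[0,0,0],-1],[[-0.12,0,0],[0,0,0],-1],[[-0.12,0,0],[0,0,0],-1],[[-0.1,0,0],[0,0,0],-1],[[-0.05,-0.05,0],[0,0,0],-1],[[0,-0.05,0],[0,0,0],-1],[[0,-0.06,0],[0,0,0],-1],[[0,0,0],[0,0,0],-1],[[0,0,0],[0,0,0],-1]]'
python3 -c "
from h import *
where([.102,-.06,.115],0)"
```

```text
time: 6.85
ee_pos: [0.4996, -0.2253, 0.1137]
orientation: [[0.988, 0.153, 0.002], [0.153, -0.988, 0.0], [0.002, 0.0, -1.0]]
ft_force: [0.3, -0.8, -0.8]
finger_gap: 0.0002
gripper_force: 0.0
t 6.85 local [ 0.1016 -0.1183  0.1137] yaw 0.23 F local [ 0.14 -0.86 -0.81] tilt [ 0.002  0.    -1.   ]
shift units now [ 0.002 -0.233 -0.005]
turn units z 0.0025 shift units after turn [ 0.002 -0.233 -0.005]
```

```bash
python3 -m crank '[[[0,-0.06,0],[0,0,0],-1],[[0,-0.06,0],[0,0,0],-1],[[0,-0.06,0],[0,0,0],-1],[[0,-0.05,0],[0,0,0],-1],[[0.024,-0.018,0],[0,0,0],-1],[[0.024,-0.018,0],[0,0,0],-1],[[0.03,-0.014,0],[0,0,0],-1],[[0.03,-0.014,0],[0,0,0],-1],[[0.03,-0.014,0],[0,0,0],-1],[[0.03,-0.015,0],[0,0,0],-1],[[0.03,-0.015,0],[0,0,0],-1],[[0,0,0],[0,0,0],-1]]'
python3 -c "
from h import *
where([.183,-.004,.115],0)"
```

```text
time: 7.85
ee_pos: [0.5365, -0.1347, 0.1135]
orientation: [[0.989, 0.15, 0.002], [0.15, -0.989, 0.001], [0.002, -0.001, -1.0]]
ft_force: [0.2, -0.0, 0.2]
finger_gap: -0.0001
gripper_force: 0.0
t 7.85 local [ 0.1516 -0.0341  0.1135] yaw 0.1 F local [ 0.18 -0.06  0.23] tilt [ 0.002  0.001 -1.   ]
shift units now [ 0.126 -0.12  -0.006]
turn units z 0.0011 shift units after turn [ 0.125 -0.12  -0.006]
```

```bash
python3 -m crank '[[[0.025,-0.024,0],[0,0,0],-1],[[0.025,-0.024,0],[0,0,0],-1],[[0.025,-0.024,0],[0,0,0],-1],[[0.025,-0.024,0],[0,0,0],-1],[[0.025,-0.024,0],[0,0,0],-1],[[0.017,-0.029,0],[0,0,0],-1],[[0.017,-0.029,0],[0,0,0],-1],[[0.017,-0.029,0],[0,0,0],-1],[[0.017,-0.029,0],[0,0,0],-1],[[0.016,-0.028,0],[0,0,0],-1],[[0,0,0],[0,0,0],-1]]'
python3 -c "
from h import *
where([.212,.062,.115],0)
from cell import r
P=[]
for n in('scene','side'):
  a=r.snapshot(n)['image'][:,:,::-1]; P.append(cv2.resize(a[90:290,170:330],(400,500),interpolation=cv2.INTER_CUBIC))
cv2.imwrite('pics/c3.png',np.hstack(P))"
```

```text
time: 8.77
ee_pos: [0.577, -0.0605, 0.1134]
orientation: [[0.988, 0.151, 0.001], [0.151, -0.988, 0.002], [0.001, -0.001, -1.0]]
ft_force: [0.2, 0.6, -0.0]
finger_gap: -0.0003
gripper_force: 0.0
t 8.77 local [0.2027 0.0333 0.1134] yaw 0.16 F local [ 0.27  0.52 -0.03] tilt [ 0.001  0.002 -1.   ]
shift units now [ 0.037 -0.115 -0.006]
turn units z 0.0018 shift units after turn [ 0.037 -0.115 -0.006]
```

View pics/c3.png

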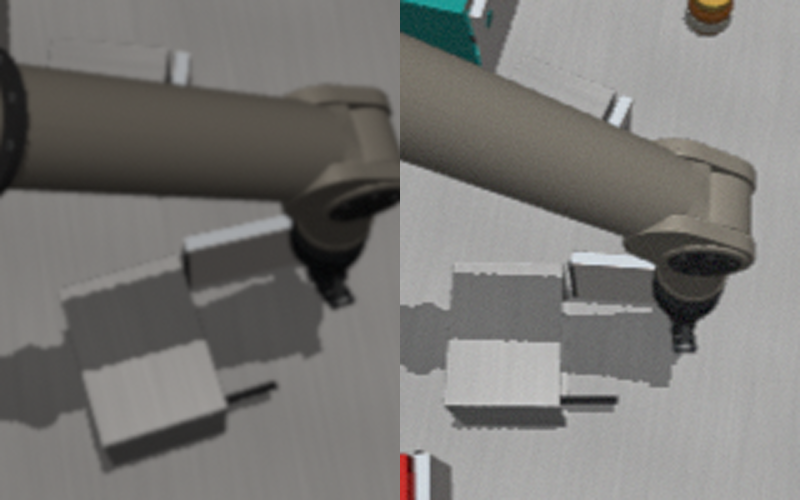

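The door already stands about square: its top edge runs (185,242) to (290,218) in the left crop, roughly parallel to the cabinet's side. I'll push a touch more and then draw clear.

```bash
python3 -m crank '[[[0.01,-0.03,0],[0,0,0],-1],[[0.01,-0.03,0],[0,0,0],-1],[[0.01,-0.025,0],[0,0,0],-1],[[0.005,-0.02,0],[0,0,0],-1],[[0,0,0],[0,0,0],-1],[[0,0,0],[0,0,0],-1]]'
python3 -m crank '[[[0,0.05,0],[0,0,0],-1],[[0,0.1,0],[0,0,0],-1],[[0.04,0.12,0],[0,0,0],-1],[[0.04,0.12,0],[0,0,0],-1],[[0.04,0.12,0],[0,0,0],-1],[[0.02,0.12,-0.05],[0,0,0],-1],[[0,0.12,-0.1],[0,0,0],-1],[[0,0.1,-0.12],[0,0,0],-1],[[0,0.05,-0.12],[0,0,0],-1],[[0,0,0],[0,0,0],-1],[[0,0,0],[0,0,0],-1],[[0,0,0],[0,0,0],-1]]'
python3 -c "
from h import *
where()
from cell import r
A=r.snapshot('scene')['image'][:,:,::-1];B=r.snapshot('side')['image'][:,:,::-1]
cv2.imwrite('pics/c4.png',np.hstack([cv2.resize(a[90:290,170:330],(400,500),interpolation=cv2.INTER_CUBIC) for a in(A,B)]))"
```

```text
time: 9.37
ee_pos: [0.5815, -0.0368, 0.1139]
orientation: [[0.989, 0.148, 0.001], [0.148, -0.989, -0.002], [0.001, 0.002, -1.0]]
ft_force: [0.1, -3.5, 3.3]
finger_gap: 0.0001
gripper_force: 0.0
time: 10.37
ee_pos: [0.6486, -0.2525, 0.2099]
orientation: [[0.989, 0.149, -0.001], [0.149, -0.989, 0.002], [-0.001, -0.002, -1.0]]
ft_force: [-1.4, -0.1, -0.8]
finger_gap: 0.0002
gripper_force: 0.0
t 10.37 local [ 0.2449 -0.1673  0.2099] yaw 0.02 F local [-1.36  0.11 -0.79] tilt [-0.001  0.002 -1.   ]
```

View pics/c4.png

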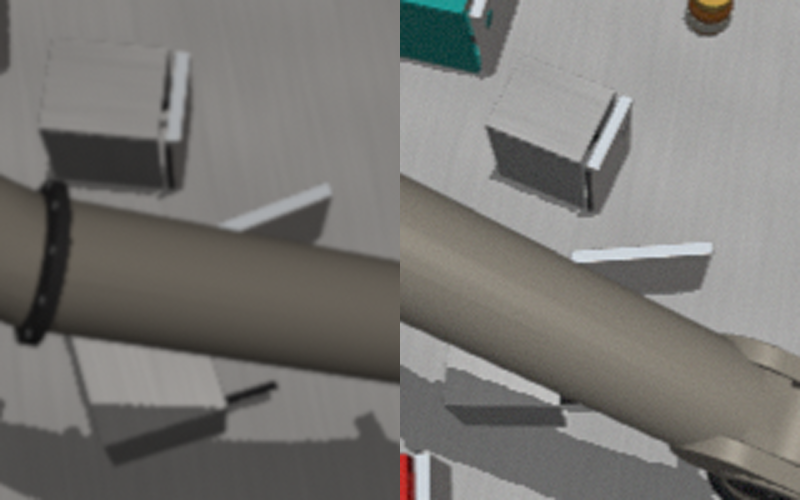

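The door stands fully open, with its edge running (572,255) to (712,247) in the right crop. The narrow door is shut, the jar in view has not moved, and the arm is clear.

```bash
python3 -m crank '[[[0,0,0],[0,0,0],-1],[[0,0,0],[0,0,0],-1],[[0,0,0],[0,0,0],-1],[[0,0,0],[0,0,0],-1],[[0,0,0],[0,0,0],-1],[[0,0,0],[0,0,0],-1]]'; python3 -c "
from cell import r
print(r.close_job())"
```

```text
time: 10.97
ee_pos: [0.649, -0.2533, 0.2108]
orientation: [[0.989, 0.149, 0.0], [0.149, -0.989, -0.0], [0.0, 0.0, -1.0]]
ft_force: [0.6, -0.8, 0.5]
finger_gap: 0.0
gripper_force: 0.0
the job is handed in; nothing more can be done
None
```

I pressed the wide door at its catch, let it spring ajar, pushed it on to about square and drew the hand clear; the job was handed in at about 11 s with the narrow door still shut, but the hand-in call returned no verdict.

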